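Put the glass weighing bottles away in the drawer

ROBOT

A 7-joint arm with a two-finger parallel gripper is mounted at the origin on the work surface. World frame = base frame: x ahead of the robot, y to its left, z up, the work surface at z = 0. Lengths are in mm, angles in rad, forces in N, time in s.
With the tool pointing down it reaches from about 400 to 875 mm from the base axis. Payload 4.4 kg.
Tool frame: the origin (TCP) lies on the centre line of the jaws, within the pads' length; the fingertips stand 25 mm ahead of it and the grasp point (between the pads) lies 6 mm ahead of it (ctrl.finger_overhang is the distance from the TCP to the fingertips, in mm); z points along the fingers, y is the line along which they close (so a half turn about z gives the same grasp; the last joint's range is limited). The gripper opens to 85 mm and grips with 20 to 120 N. Pads are 22 mm wide; open, the fingers measure 114 mm over their backs; the gripper's body (76 mm by 85 mm) begins 54 mm behind the grasp point. The pads swing forward as they close: fully open they stand 13 mm farther back than shut.
Start: joints at [-1.362, 0.628, 0.038, 1.517, -0.027, 0.996, -0.02], TCP at [176.356, 625.632, 256.313] pointing down, gripper open.
Joint ranges: [-3.06, 3.06], [-0.37, 2.12], [-1.25, 1.32], [0.18, 2.47], [-1.1, 4.24], [0.23, 1.98], [-2.94, 2.94]. Speed limits (rad/s): [2.57, 2.57, 3.14, 3.14, 3.14, 3.14, 3.14].

INTERFACE

Orientations are given as [roll, pitch, yaw] about the fixed x, y, z axes, in that order (R = Rz(yaw) Ry(pitch) Rx(roll)).
In Python, from cell import ctrl gives the robot as it stands. The module is installed in compiled form; this text tells all that it offers.
- The arm moves only by the tool play_rows, never from a script. Its argument "targets" is a list of rows, each a list of 5 numbers: the closure, from 0 (fully open) to 1 (shut), then the shift along the tool's x, y, z in cm, then the turn about the tool's z in degrees. In form: [[gripper, dx, dy, dz, spin], ...]. A call has 1 to 10 rows; each row is the pose to reach, as a shift and turn from the pose commanded when the call began, along the tool's axes at that moment; what a row does not reach only later rows make up. A row lasts 1/10 s, in which the tool goes at most 50 mm and 8.59 degrees, less where a joint would pass 70% of its speed; a pose out of reach is approached as far as the arm can. A call with a gripper value outside its range is refused whole. The fingers move at their own pace and stop on an object; the grip force is fixed at half the most. Time passes only in rows, so rows that repeat a pose let the fingers close. It gives the time, the measured TCP pose, the force, the opening and the grip force at its end, in the units of the state.
- ctrl.read_state(): the state, without advancing time (a new reading comes with each control period).
- ctrl.get_image(name): name is "side" or "top"; returns (picture, depth): 384x512x3 uint8, red, green, blue; 384x512 float32, mm along the optical axis (not along the pixel's ray), 0 where there is no reading.
- ctrl.calibration(name): a dict with "vfov" (degrees; the focal length in pixels is half the picture's height over the tangent of half this angle, whatever the lens; pixels are square), "cx", "cy" (the principal point, pixels), "k1" (the pictures are not rectified: a ray, as slopes to the right and down, at radius r is drawn at 1 + k1 r^2 times it, then the intrinsics apply), "extrinsics" (4x4, takes a point from camera to world coordinates). Camera axes: x right, y down, z forward; pixel columns grow to the right and rows downward; lengths in mm; the calibration is good to about 2 mm. A picture is of the moment at which its call begins. calibration takes no time and is no camera call.
- ctrl.finish_job(): hands the job in; it is judged then, once.
Trained networks look in the newest picture that a camera, given by its name, has taken for a name from the list of things; names that differ only in an ending like _2 or _b are one class to them, and where a whole thing is asked for, a point or a joint stands for the part that bears it (a point fixed in the world has none). Each returns a list of dicts, best first, with "confidence" (0 to 1); they miss things now and then, are a little off and sometimes report something else, mostly with a low value. They report only what shows in the picture. A call takes as long as a camera call. They do not tell look-alikes from the thing itself.
- ctrl.search_frame(camera, name): "bbox" ([left, top, right, bottom] in pixels, round what is visible of it).
- ctrl.trace(camera, name): "pixels" (384x512 bool, what is visible of it) and "bbox" ([left, top, right, bottom] in pixels, round what is visible of it).
The state is a dict: "clock": time; "qpos": joint angles; "qd": joint speeds; "tau": joint torques, N m; "eef_pos": TCP position; "tool_rot": TCP orientation; "force": force on the tool from outside, world axes, zero at the start; "torque": the same for the moment, N m; "width": finger opening in mm; "gripper_force": force on a finger pad.
Only numpy, scipy, OpenCV 4.12 (cv2) and the standard library are available. Lean on these libraries where they do the work, as an engineer would, in place of code of your own. Each camera call takes 0.05 s, during which the arm holds its last target. There are 200 camera calls.

TASK

Pull open the top drawer of the small bench cabinet, stand the two stoppered glass weighing bottles (the tall narrow one and the low wide one) upright in it, one in each of its two bays, and then push the drawer fully shut without slamming it. The glass is very thin: grip each bottle with no more than 8 N, set it down softly rather than dropping or knocking it, and keep it upright. Leave everything else on the bench where it is, and the lower drawer shut.

Things in the scene. Friction and masses are not known exactly. Their poses are not given: they have to be found in the camera images.
- cab_drawer0 (a joint): How far the top drawer of the white two-drawer bench cabinet (260 deep, 280 wide, 180 high, fixed) is pulled out, in m: 0 fully shut, up to 0.18. It may start up to 0.03 open. It slides easily (1 N).
- cab_drawer1 (a joint): How far the lower drawer is pulled out, in m; starts shut and stays shut.
- cab_drawer0_handle (a point): Middle of the top drawer's handle: a level steel bar 11 thick and 120 long, 35 in front of the drawer front (15 thick), about 142 above the bench and 38 below the cabinet's top. Moves with the drawer. Its x axis points straight into the cabinet: the drawer slides out along -x; y runs along the bar, z up.
- bay_left (a point): Point on the floor of the top drawer's +y bay, about 100 above the bench: midway across the bay, 62 behind the inside of the drawer front, 118 behind the handle bar. A bay is 116 wide (y) and 215 long (x). With the drawer 0.15 out this point lies 80 in front of the cabinet's body. Moves with the drawer, axes as the handle's.
- bay_right (a point): The same point in the -y bay, 122 from the other. The drawer's side walls reach 58 above the bays' floor, the divider between the bays (6 thick) 50, the drawer front 69; inside the shut cabinet there is 68 of height over the floor.
- tall_bottle: Tall narrow weighing bottle of very thin clear glass, brown seeds inside: plain cylinder 32 across and 48 high, topped by a flat stopper 35 across and 4 thick with a small round knob; 62 high over all, 30 to 65 g. The stopper is fixed on. Origin at the centre of its underside, z up. Grip it by the glass cylinder.
- low_bottle: Low wide weighing bottle of very thin clear glass, brown seeds inside: plain cylinder 48 across and 30 high, topped by a flat stopper 51 across and 4 thick with a small round knob; 46 high over all, 40 to 85 g. The stopper is fixed on. Origin at the centre of its underside, z up. Grip it by the glass cylinder.
- dishes: Bystander: two stacked covered culture dishes, 58 across, 26 high. Origin at the centre of the underside.
- seed_box: Bystander: small cardboard box, 54 (x) by 42 (y) by 38 high. Origin at the centre of the underside.
- loupe: Bystander: black stand loupe, 42 across, 40 high, waisted. Origin at the centre of the underside.
- pot: Bystander: small empty terracotta pot, 54 across the rim, 50 high. Origin at the centre of the underside.
- marker: Bystander: black marker pen lying on the bench, about 135 long (x), 12 thick. Origin underneath its middle.
- forceps: Bystander: steel forceps lying flat, about 125 long (x), 15 wide, 6 high. Origin underneath its middle.
- wash_bottle: Bystander: white plastic wash bottle, 58 across, 160 high, standing. Origin at the centre of the underside.
Things that resemble listed ones, but are neither listed nor needed, are in the scene too. What is shaped like the tall_bottle but blue is not meant.

How it is judged:
By the outcome, as a careful person would: the job done as asked, in the order asked, and still so for the second after the job is handed in, with the robot touching nothing.
It also fails if it takes over 72 s, if anything falls off the work surface, if the arm or the gripper's body presses on something with over 40 N, if the wrist force passes 120 N, or if a joint passes its speed limit or range.

## Working session

There is one attempt and no reset: what is moved stays moved. The work goes in short steps, Python scripts to look and compute and a tool call to move; the robot and the scene stay as the last step left them, time stands still between calls to the robot, and variables do not carry over. Pictures are saved under pics/ and viewed, at most 10 in all, crops included, and the job is handed in when it is done.

Besides the shell and the picture viewer there is one more tool, called as name(argument=value, ...) on one line, values as JSON. play_rows: Moves the arm, as the interface text tells. Its arguments: {"type":"object","properties":{"targets":{"type":"array"}},"required":["targets"]}

```bash
mkdir -p pics; cat > h.py <<'E'
import numpy as np, cv2
from cell import ctrl
def cal(n):
    c=ctrl.calibration(n); f=192/np.tan(np.radians(c["vfov"])/2)
    return f,c["cx"],c["cy"],c["k1"],np.array(c["extrinsics"])
def world(n,u,v,d):
    f,cx,cy,k,T=cal(n); u=np.atleast_1d(u).astype(float); v=np.atleast_1d(v).astype(float)
    a=(u-cx)/f; b=(v-cy)/f; x,y=a.copy(),b.copy()
    for _ in range(20):
        s=1+k*(x*x+y*y); x=a/s; y=b/s
    P=np.stack([x*d,y*d,np.ones_like(x)*d,np.ones_like(x)])
    return (T@P)[:3].T
def cloud(n,depth):
    v,u=np.mgrid[:384,:512]
    return world(n,u.ravel(),v.ravel(),depth.ravel()).reshape(384,512,3)
def pix(n,p):
    f,cx,cy,k,T=cal(n); q=np.linalg.inv(T)@np.append(p,1); x,y=q[:2]/q[2]; s=1+k*(x*x+y*y)
    return np.array([x*s*f+cx,y*s*f+cy])
E
python3 - <<'E'
from h import *
s=ctrl.read_state(); print({k:np.round(v,3) for k,v in s.items()})
for n in("top","side"):
    im,d=ctrl.get_image(n); cv2.imwrite(f"pics/{n}0.png",im[:,:,::-1]); np.save(f"{n}0.npy",d)
    print(n,np.round(cal(n)[4],2).tolist(),cal(n)[:4])
    C=cloud(n,d)
    for t in["tall_bottle","low_bottle","cab_drawer0_handle","cab_drawer0","dishes","pot","seed_box","loupe","wash_bottle","marker","forceps"]:
        for r in ctrl.trace(n,t)[:3]:
            m=r["pixels"]&(d>0); P=C[m]
            print(n,t,round(r["confidence"],2),np.round(r["bbox"]).tolist(),np.round(np.median(P,0)) if len(P) else None, np.round(np.percentile(P,5,0)),np.round(np.percentile(P,95,0)))
E
python3 -c "
import cv2;a=cv2.imread('pics/top0.png');cv2.imwrite('pics/top0b.png',cv2.resize(a,(800,600)));a=cv2.imread('pics/side0.png');cv2.imwrite('pics/side0b.png',cv2.resize(a,(800,600)))"
```

```text
{'clock': np.float64(0.0), 'qpos': array([-1.362,  0.629,  0.038,  1.518, -0.027,  0.996, -0.02 ]), 'qd': array([-0.001,  0.001, -0.001, -0.   ,  0.002, -0.002,  0.   ]), 'tau': array([-1.0000e-03, -5.6339e+01,  1.2260e+00, -1.9345e+01,  1.1000e-02,
        1.0000e-02, -0.0000e+00]), 'eef_pos': array([176.163, 625.053, 255.369]), 'tool_rot': array([-3.14 ,  0.   ,  2.867]), 'force': array([-0.19 , -0.049, -0.508]), 'torque': array([ 0.022, -0.03 , -0.039]), 'gripper_force': np.float64(0.0), 'width': np.float64(85.493)}
top [[0.02, -0.98, 0.19, 419.48], [-1.0, -0.02, -0.03, 109.08], [0.03, -0.19, -0.98, 1068.2], [0.0, 0.0, 0.0, 1.0]] (np.float64(424.7195860918748), 255.32691094636954, 191.55683308869678, -0.10441225277939237)
top tall_bottle 0.64 [160.0, 199.0, 174.0, 218.0] [569. 292.  52.] [556. 279.   0.] [592. 309.  62.]
top tall_bottle 0.63 [136.0, 165.0, 155.0, 181.0] [657. 347.  52.] [646. 336.   3.] [675. 364.  62.]
top tall_bottle 0.57 [107.0, 168.0, 125.0, 188.0] [645. 427.  52.] [634. 419.  10.] [660. 444.  62.]
top low_bottle 0.77 [228.0, 250.0, 244.0, 270.0] [451. 118.  3
[... 2462 characters left out ...]
.] [582. 433.  28.]
side pot 0.66 [239.0, 309.0, 266.0, 335.0] [453. 348.  30.] [427. 332.   4.] [472. 378.  51.]
side seed_box 0.89 [262.0, 270.0, 293.0, 301.0] [451. 256.  38.] [428. 230.   4.] [479. 269.  40.]
side loupe 0.62 [242.0, 235.0, 259.0, 258.0] [564. 200.  25.] [550. 171.   0.] [586. 212.  42.]
side loupe 0.31 [238.0, 308.0, 265.0, 338.0] [454. 349.  29.] [427. 332.   4.] [473. 378.  51.]
side wash_bottle 0.97 [205.0, 161.0, 226.0, 216.0] [708. 131.  91.] [692. 108.  16.] [730. 145. 160.]
side marker 0.6 [178.0, 241.0, 230.0, 264.0] [666. 261.  11.] [606. 248.   1.] [718. 275.  14.]
side forceps 0.52 [311.0, 199.0, 341.0, 212.0] [472. -51.   5.] [450. -88.   2.] [495. -18.   9.]
```

View pics/top0b.png

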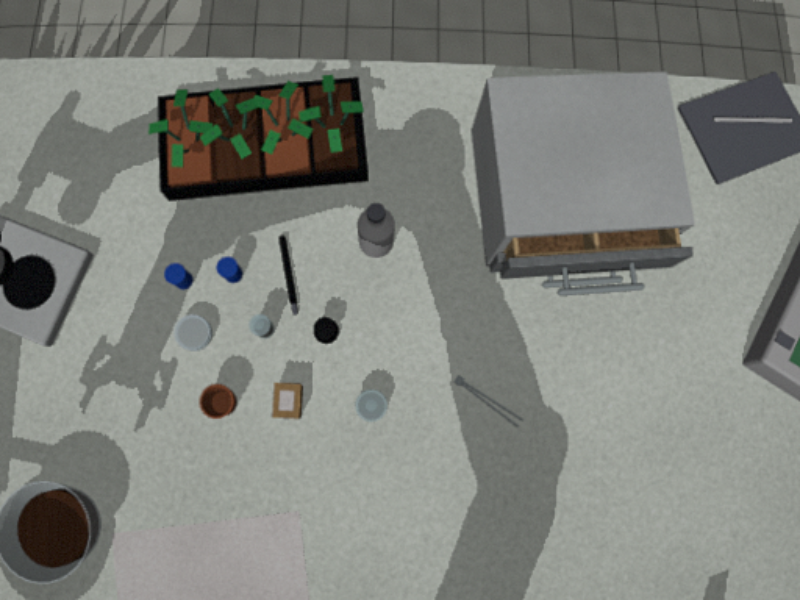

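View pics/side0b.png

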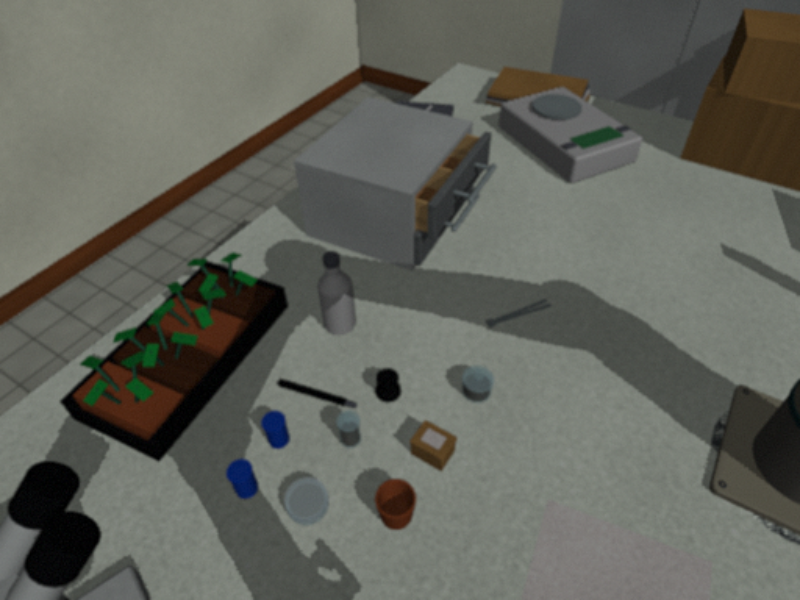

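```bash
python3 - <<'E'
from h import *
for n in("top","side"):
    d=np.load(f"{n}0.npy"); C=cloud(n,d); X,Y,Z=C[...,0],C[...,1],C[...,2]; ok=d>0
    def rep(t,m):
        P=C[m]; r=cv2.minAreaRect(P[:,:2].astype(np.float32)); print(n,t,m.sum(),"med",np.round(np.median(P,0),1),"rect",np.round(r[0],1),np.round(r[1],1),round(r[2],2), np.round(cv2.boxPoints(r)).tolist())
    reg=ok&(X>560)&(X<1050)&(Y<-30)&(Y>-420)
    rep("cabtop",reg&(Z>172)&(Z<190)&(X>720))
    rep("front",reg&(Z>160)&(Z<172)&(X>640)&(X<690))
    rep("handle",reg&(Z>130)&(Z<152)&(X<645)&(X>590)) 
    rep("lowh",reg&(Z>30)&(Z<100)&(X<645+30)&(X>590))
    r=reg&(X<690)
    # bottles
    for nm,c in(("tall",(569,292)),("low",(451,118))):
        D=np.hypot(X-c[0],Y-c[1])
        for a,b in((3,20),(20,45),(46,56),(56,70)) if nm=="tall" else ((3,25),(25,38),(38,60)):
            m=ok&(D<45)&(Z>a)&(Z<b)
            if m.sum()>4: P=C[m]; print(n,nm,a,b,m.sum(),np.round((P.max(0)+P.min(0))/2,1),np.round(P.max(0)-P.min(0)), np.round(cv2.minEnclosingCircle(P[:,:2].astype(np.float32))[0],1))
im=cv2.imread("pics/top0.png")[190:280,90:260]; cv2.imwrite("pics/crop0.png",cv2.resize(im,None,fx=4.5,fy=4.5,interpolation=cv2.INTER_CUBIC))
E
```

```text
top cabtop 10723 med [ 826.4 -190.9  181.1] rect [ 826.1 -191.6] [236.6 282.6] 4.93 [[696.0, -61.0], [720.0, -343.0], [956.0, -322.0], [932.0, -41.0]]
top front 895 med [ 662.9 -197.6  167.9] rect [ 666.2 -204.1] [ 46.3 278.2] 0.07 [[643.0, -65.0], [643.0, -343.0], [690.0, -343.0], [689.0, -65.0]]
top handle 348 med [ 621.5 -201.2  147. ] rect [ 627.5 -172.4] [200.2  34.2] 89.71 [[610.0, -272.0], [644.0, -273.0], [645.0, -72.0], [611.0, -72.0]]
top lowh 319 med [ 650.  -197.1   69.7] rect [ 654.8 -204.5] [271.4  34.8] 88.81 [[635.0, -340.0], [669.0, -341.0], [675.0, -69.0], [640.0, -69.0]]
top tall 3 20 107 [570.6 291.   11.5] [85. 84. 17.] [569.4 292.1]
top tall 20 45 24 [567.1 289.5  31.7] [24. 21. 22.] [567.4 290.8]
top tall 46 56 115 [570.6 294.9  51.1] [32. 33.  9.] [571.3 294.9]
top tall 56 70 47 [570.9 293.   61.2] [16. 23.  9.] [571.2 293. ]
top low 3 25 73 [451.6 117.3   4.9] [81. 85.  4.] [450.9 118. ]
top low 25 38 302 [452.  119.4  33.9] [48. 48.  8.] [451.4 119.1]
top low 38 60 49 [449.4 118.4  43.3] [33. 36. 10.] [449.4 119.4]
side cabtop 3643 med [ 824.4 -175.6  180.7]
[... 322 characters left out ...]
 37.5 203.5] 0.05 [[607.0, -71.0], [608.0, -274.0], [645.0, -274.0], [645.0, -71.0]]
side lowh 292 med [ 661.5 -113.6   68.8] rect [ 651.5 -202.6] [271.3  40.5] 87.27 [[625.0, -337.0], [665.0, -339.0], [678.0, -68.0], [638.0, -66.0]]
side tall 3 20 70 [561.7 292.9  11.4] [66. 73. 17.] [561.8 292.7]
side tall 20 45 82 [565.3 298.4  32.5] [24. 23. 25.] [566.1 297.1]
side tall 46 56 123 [569.1 293.8  50.8] [34. 33.  9.] [569.2 293.4]
side tall 56 70 48 [568.9 294.2  60.2] [17. 17.  8.] [569.2 293.8]
side low 3 25 113 [452.  125.6  13.6] [75. 72. 21.] [451.9 120.5]
side low 25 38 265 [449.6 118.   31.6] [50. 50. 12.] [450.6 118.8]
side low 38 60 45 [447.4 124.6  42.9] [23. 30.  8.] [446.7 124.6]
```

View pics/crop0.png

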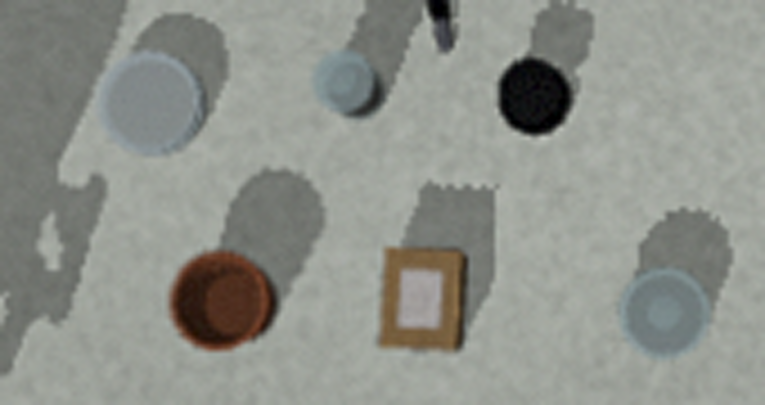

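```bash
python3 - <<'E'
from h import *
a=np.radians(5.0); ex=np.array([np.cos(a),np.sin(a)]); ey=np.array([-np.sin(a),np.cos(a)]); O=np.array([685,-204.])
for n in("top","side"):
    d=np.load(f"{n}0.npy"); C=cloud(n,d); Z=C[...,2]; Q=C[...,:2]-O; X=Q@ex; Y=Q@ey; ok=(d>0)&(abs(Y)<180)&(X>-120)&(X<300)
    m=ok&(Z>176)&(Z<186); print(n,"cab x",np.round(np.percentile(X[m],[.5,1,99,99.5]),1),"y",np.round(np.percentile(Y[m],[.5,99.5]),1))
    m=ok&(Z>163)&(Z<174)&(X<-5); print(n,"front x",np.round(np.percentile(X[m],[2,50,98]),1),"y",np.round(np.percentile(Y[m],[1,99]),1))
    m=ok&(Z>138)&(Z<152)&(abs(Y)<75)&(X<-45); print(n,"bar",m.sum(),np.round(np.percentile(X[m],[2,25,50,75,98]),1),"y",np.round(np.percentile(Y[m],[1,99]),1),np.percentile(Z[m],[50,98]))
    for lo in(-60,-20,20,): 
        k=m&(Y>lo)&(Y<lo+40); print(lo,np.round(np.median(X[k]),1))
E
```

```text
top cab x [ 13.3  14.2 255.4 256.6] y [-138.5  139.8]
top front x [-30.3 -23.3 -15.2] y [-135.   132.2]
top bar 312 [-70.2 -68.  -64.8 -61.2 -46.7] y [-62.2  62.5] [147.07432044 150.7308709 ]
-60 -63.5
-20 -65.3
20 -64.7
side cab x [ 10.5  11.2 253.1 254.6] y [-140.8  139.7]
side front x [-33.1 -26.2 -17.8] y [-134.2  134.5]
side bar 138 [-73.4 -70.8 -67.9 -63.2 -47. ] y [-61.1  61. ] [146.64484829 149.83910129]
-60 -65.8
-20 -69.8
20 -66.9
```

```bash
cat >> h.py <<'E'
def go(x,y,z,yaw=95):
    s=ctrl.read_state(); p=np.array(s["eef_pos"]); t=s["tool_rot"][2]
    d=np.array([x,y,z])-p; c,sn=np.cos(t),np.sin(t)
    sp=(np.degrees(t)-yaw+180)%360-180
    print("shift cm",np.round([(d[0]*c+d[1]*sn)/10,(d[0]*sn-d[1]*c)/10,-d[2]/10],2),"spin",round(sp,2),"| pos",np.round(p,1),"yaw",round(np.degrees(t),2),"F",np.round(s["force"],1),"w",round(float(s["width"]),2),"gf",s["gripper_force"],"t",s["clock"])
E
python3 -c "
from h import *
go(619.2,-209.3,240)"
```

```text
shift cm [-65.28 -68.34   1.63] spin 69.25 | pos [176.4 625.6 256.3] yaw 164.25 F [ 0.3 -0.2  0.4] w 85.22 gf 0.0 t 1.2
```

play_rows(targets=[[0.3,-32,-33,1,40],[0.3,-65.3,-68.3,1.6,69.2],[0.3,-65.3,-68.3,1.6,69.2],[0.3,-65.3,-68.3,1.6,69.2],[0.3,-65.3,-68.3,1.6,69.2],[0.3,-65.3,-68.3,1.6,69.2],[0.3,-65.3,-68.3,1.6,69.2],[0.3,-65.3,-68.3,1.6,69.2],[0.3,-65.3,-68.3,1.6,69.2],[0.3,-65.3,-68.3,1.6,69.2]])

```text
clock: 2.2
eef_pos: [411.7, 182.7, 248.0]
tool_rot: [3.141, -0.0, 1.659]
force: [1.2, 0.3, -0.0]
width: 60.1
gripper_force: 0.0
```

```bash
python3 -c "
from h import *
go(619.2,-209.3,240)"
```

```text
shift cm [-40.88  17.2    0.8 ] spin 0.08 | pos [411.7 182.7 248. ] yaw 95.08 F [ 1.2  0.3 -0. ] w 60.12 gf 0.0 t 2.2
```

play_rows(targets=[[0.65,-40.9,17.2,0.8,0],[0.65,-40.9,17.2,0.8,0],[0.65,-40.9,17.2,0.8,0],[0.65,-40.9,17.2,0.8,0],[0.65,-40.9,17.2,0.8,0],[0.65,-40.9,17.2,0.8,0],[0.65,-40.9,17.2,0.8,0],[0.65,-40.9,17.2,0.8,0],[0.65,-40.9,17.2,0.8,0],[0.65,-40.9,17.2,0.8,0]])

```text
clock: 3.2
eef_pos: [619.1, -216.2, 239.6]
tool_rot: [3.14, 0.006, 1.651]
force: [-0.0, -0.5, 0.3]
width: 29.7
gripper_force: 0.0
```

```bash
python3 - <<'E'
from h import *
go(619.2,-209.3,148)
im,d=ctrl.get_image("side"); cv2.imwrite("pics/s1.png",cv2.resize(im[60:220,220:400,::-1],None,fx=3.7,fy=3.7))
E
```

```text
shift cm [0.69 0.07 9.16] spin -0.38 | pos [ 619.1 -216.2  239.6] yaw 94.62 F [-0.  -0.5  0.3] w 29.67 gf 0.0 t 3.2
```

View pics/s1.png

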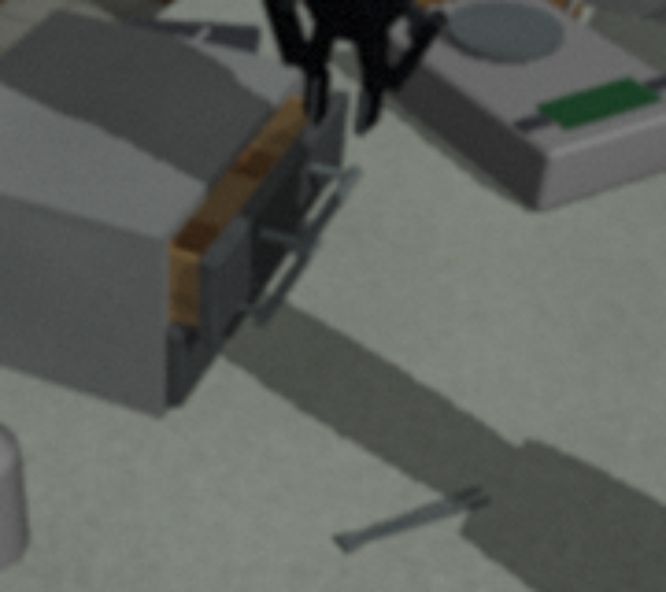

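play_rows(targets=[[0.65,0.5,0.1,0,-0.4],[0.65,0.5,0.1,3,-0.4],[0.65,0.5,0.1,5.5,-0.4],[0.65,0.5,0.1,7,-0.4],[0.65,0.5,0.1,8,-0.4],[0.65,0.5,0.1,9,-0.4],[0.65,0.5,0.1,9,-0.4]])

```text
clock: 3.95
eef_pos: [621.0, -202.0, 151.3]
tool_rot: [3.137, 0.0, 1.668]
force: [0.9, 0.2, 1.3]
width: 30.1
gripper_force: 0.4
```

```bash
python3 - <<'E'
from h import *
go(619.2,-209.3,148)
E
```

```text
shift cm [-0.71 -0.25  0.33] spin 0.54 | pos [ 621.  -202.   151.3] yaw 95.54 F [0.9 0.2 1.3] w 30.06 gf 0.40270273319038097 t 3.95
```

play_rows(targets=[[0.65,0,-1,0.2,0],[0.65,0,-2,0.2,0],[0.65,0,-4,0.2,0],[0.65,0,-6,0.2,0],[0.65,0,-8,0.2,0],[0.65,0,-10,0.2,0],[0.65,0,-12,0.2,0],[0.65,0,-13.5,0.2,0],[0.65,0,-14.5,0.2,0],[0.65,0,-15,0.2,0]])

```text
clock: 4.95
eef_pos: [468.2, -217.5, 147.9]
tool_rot: [-3.141, -0.0, 1.665]
force: [1.0, 0.9, -0.7]
width: 30.0
gripper_force: 0.6
```

```bash
python3 - <<'E'
from h import *
go(619.2,-209.3,148)
import sys
im,d=ctrl.get_image("side"); cv2.imwrite("pics/s2.png",cv2.resize(im[60:220,220:400,::-1],None,fx=3.7,fy=3.7))
a=np.radians(5.0); ex=np.array([np.cos(a),np.sin(a)]); ey=np.array([-np.sin(a),np.cos(a)]); O=np.array([685,-204.])
s=ctrl.read_state(); q=np.array(s["eef_pos"])[:2]-O; print("tcp cab",q@ex,q@ey)
for n in("top","side"):
    im,d=ctrl.get_image(n); C=cloud(n,d); Z=C[...,2]; Q=C[...,:2]-O; X=Q@ex; Y=Q@ey; ok=(d>0)&(abs(Y)<135)&(X>-260)&(X<0)
    m=ok&(Z>160)&(Z<173)&(abs(Y)>60); print(n,"front x",np.round(np.percentile(X[m],[2,50,98]),1),"y",np.round(np.percentile(Y[m],[1,99]),1))
    m=ok&(Z>90)&(Z<112)&(X<-20)&(X>-130); print("floor",m.sum(),np.median(Z[m]) if m.any() else 0)
    for lo in(-58,28):
        m=ok&(Z>138)&(Z<152)&(Y>lo)&(Y<lo+30)&(X<-180);print(n,"bar",m.sum(),np.round(np.percentile(X[m],[2,25,50,75,98]),1) if m.any() else 0)
E
```

```text
shift cm [-6.000e-01  1.511e+01 -1.000e-02] spin 0.39 | pos [ 468.2 -217.5  147.9] yaw 95.39 F [ 1.   0.9 -0.7] w 30.04 gf 0.5517497844994068 t 4.95
tcp cab -217.45113021954322 5.451039448629653
top front x [-173.5 -162.3  -11.1] y [-126.   133.9]
floor 3984 101.45462758208794
top bar 0 0
top bar 101 [-212.  -208.4 -204.1 -195.9 -180.8]
side front x [-175.5 -166.8  -36.3] y [-124.9  134.2]
floor 992 101.9839901831719
side bar 30 [-214.3 -212.2 -207.8 -201.1 -194.6]
side bar 59 [-215.5 -211.4 -206.2 -194.5 -182.1]
```

View pics/s2.png

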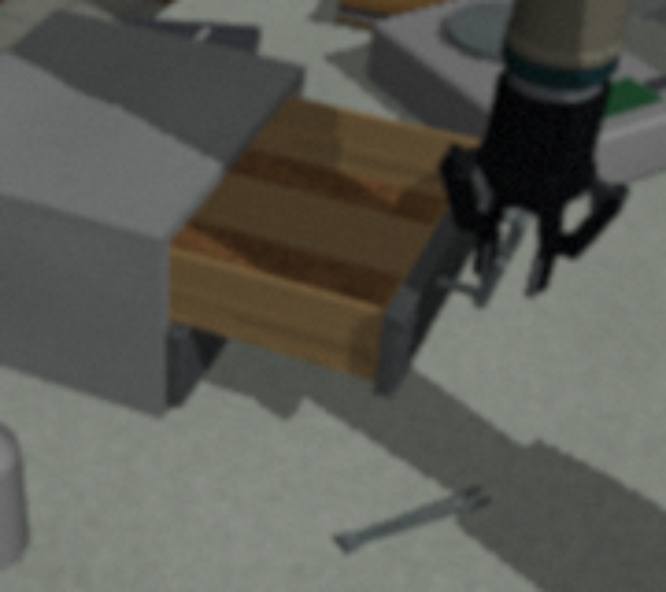

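```bash
python3 - <<'E'
from h import *
go(570,293.5,150)
E
```

```text
shift cm [49.91 14.85 -0.22] spin 0.44 | pos [ 469.5 -217.4  147.8] yaw 95.44 F [-0.1 -0.3  0.3] w 29.97 gf 0.0 t 5.1
```

play_rows(targets=[[0.65,0,0.8,0,0],[0.65,0,0.8,-3,0],[0.65,0,0.8,-6,0],[0.65,0,0.8,-8.5,0],[0.35,4.5,2,-9,0.4],[0.35,9.2,3.5,-9,0.4],[0.35,14,5,-9,0.4],[0.35,18.5,6.2,-9,0.4],[0.35,23,7.5,-9,0.4],[0.35,27.5,8.7,-9,0.4]])

```text
clock: 6.1
eef_pos: [531.2, 67.7, 237.8]
tool_rot: [3.14, 0.0, 1.66]
force: [0.7, -0.6, -0.9]
width: 55.4
gripper_force: 0.0
```

```bash
python3 - <<'E'
from h import *
go(570,293.5,150)
E
```

```text
shift cm [22.14  5.89  8.78] spin 0.13 | pos [531.2  67.7 237.8] yaw 95.13 F [ 0.7 -0.6 -0.9] w 55.41 gf 0.0 t 6.1
```

play_rows(targets=[[0.35,4.5,1.3,0,0],[0.35,9,2.5,2,0],[0.35,13.5,3.7,4,0],[0.35,17.5,4.8,6,0],[0.35,20,5.4,7.5,0],[0.35,21,5.8,8.7,0],[0.35,21,5.8,8.7,0],[0.35,21,5.8,8.7,0]])

```text
clock: 6.9
eef_pos: [569.8, 277.1, 150.8]
tool_rot: [3.142, 0.002, 1.657]
force: [0.9, -0.3, 0.1]
width: 55.4
gripper_force: 0.0
```

```bash
python3 - <<'E'
from h import *
go(570,293.5,24)
for n in("side","top"):
    im,d=ctrl.get_image(n); C=cloud(n,d); X,Y,Z=C[...,0],C[...,1],C[...,2]
    m=(d>0)&(np.hypot(X-570,Y-293)<30)&(Z>44)&(Z<56)
    if m.sum()>20: P=C[m]; print(n,m.sum(),np.round(P.min(0)),np.round(P.max(0)))
    if n=="side": cv2.imwrite("pics/s3.png",cv2.resize(im[200:330,150:300,::-1],None,fx=4.4,fy=4.4))
E
```

```text
shift cm [ 1.64  0.16 12.68] spin -0.04 | pos [569.8 277.1 150.8] yaw 94.96 F [ 0.9 -0.3  0.1] w 55.41 gf 0.0 t 6.9
side 130 [552. 277.  44.] [585. 311.  55.]
```

View pics/s3.png

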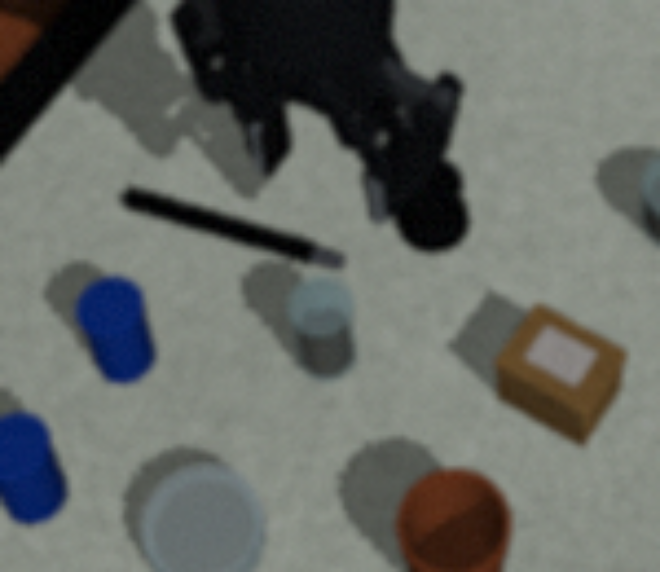

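play_rows(targets=[[0.35,1.6,0.1,0,0],[0.35,1.6,0.1,2.5,0],[0.35,1.6,0.1,4,0],[0.35,1.6,0.1,5,0],[0.35,1.6,0.1,5,0]])

```text
clock: 7.5
eef_pos: [568.0, 294.4, 99.3]
tool_rot: [-3.139, 0.001, 1.658]
force: [0.3, -0.3, 1.0]
width: 54.9
gripper_force: 0.0
```

```bash
python3 - <<'E'
from h import *
go(569.8,294,32)
E
```

```text
shift cm [-0.06  0.17  6.73] spin 0.02 | pos [568.  294.4  99.3] yaw 95.02 F [ 0.3 -0.3  1. ] w 54.89 gf 0.0 t 7.5
```

play_rows(targets=[[0.35,0,0.1,2,0],[0.35,0,0.1,4,0],[0.35,0,0.1,5.5,0],[0.35,0,0.1,6.2,0],[0.4,0,0.1,6.7,0],[0.45,0,0.1,6.7,0],[0.5,0,0.1,6.7,0],[0.55,0,0.1,6.7,0],[0.57,0,0.1,6.7,0],[0.57,0,0.1,6.7,0]])

```text
clock: 8.5
eef_pos: [570.1, 295.3, 34.1]
tool_rot: [3.141, -0.0, 1.659]
force: [-0.2, -0.1, -0.1]
width: 36.9
gripper_force: 0.0
```

```bash
python3 - <<'E'
from h import *
go(569.8,294,32)
im,d=ctrl.get_image("side"); cv2.imwrite("pics/s4.png",cv2.resize(im[220:310,170:290,::-1],None,fx=6,fy=6,interpolation=cv2.INTER_CUBIC))
E
```

```text
shift cm [-0.13 -0.04  0.21] spin 0.06 | pos [570.1 295.3  34.1] yaw 95.06 F [-0.2 -0.1 -0.1] w 36.93 gf 0.0 t 8.5
```

View pics/s4.png

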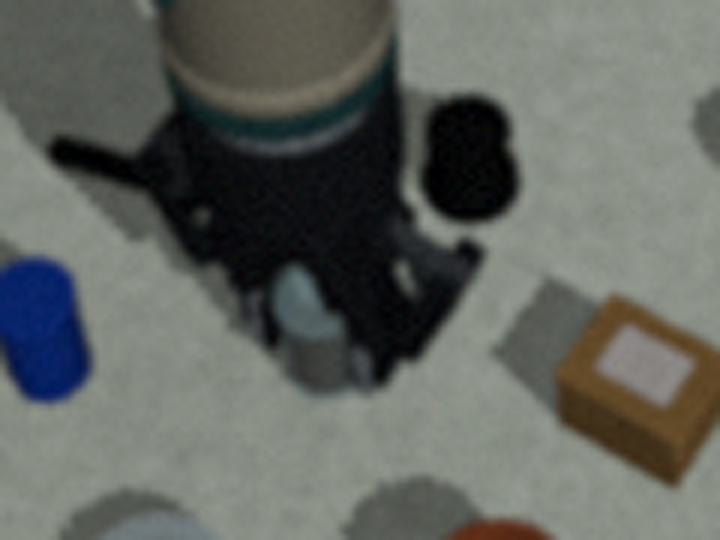

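play_rows(targets=[[0.59,0,0,0.2,0],[0.6,0,0,0.2,0],[0.61,0,0,0.2,0],[0.615,0,0,0.2,0],[0.618,0,0,0.2,0],[0.618,0,0,0.2,0]])

```text
clock: 9.15
eef_pos: [569.9, 295.2, 31.7]
tool_rot: [3.141, -0.0, 1.659]
force: [0.5, 0.4, 0.1]
width: 32.9
gripper_force: 0.1
```

play_rows(targets=[[0.621,0,0,0,0],[0.624,0,0,0,0],[0.624,0,0,0,0]])

```text
clock: 9.45
eef_pos: [570.0, 295.2, 31.8]
tool_rot: [3.141, -0.0, 1.659]
force: [0.0, -0.4, 0.6]
width: 32.0
gripper_force: 0.2
```

play_rows(targets=[[0.627,0,0,0,0],[0.627,0,0,0,0]])

```text
clock: 9.65
eef_pos: [570.0, 295.2, 31.8]
tool_rot: [3.141, -0.0, 1.659]
force: [0.6, 0.7, 0.1]
width: 31.6
gripper_force: 2.5
```

play_rows(targets=[[0.629,0,0,0,0],[0.629,0,0,0,0]])

```text
clock: 9.85
eef_pos: [570.0, 295.2, 31.8]
tool_rot: [3.141, -0.0, 1.659]
force: [1.0, 0.4, 0.6]
width: 31.6
gripper_force: 6.1
```

play_rows(targets=[[0.628,0,0,0,0],[0.628,0,0,-0.5,0],[0.628,0,0,-1.5,0],[0.628,0,0,-2,0],[0.628,0,0,-2,0]])

```text
clock: 10.35
eef_pos: [570.6, 295.5, 53.1]
tool_rot: [3.14, -0.001, 1.659]
force: [-0.5, 0.5, 0.3]
width: 31.9
gripper_force: 6.0
```

```bash
python3 - <<'E'
from h import *
a=np.radians(5.0); ex=np.array([np.cos(a),np.sin(a)]); ey=np.array([-np.sin(a),np.cos(a)]); O=np.array([685,-204.])
l=O-89*ex+61*ey; r=O-89*ex-61*ey; print(l,r)
print(ctrl.read_state()["gripper_force"])
go(*l,240); go(*r,240)
E
```

```text
[ 591.02217156 -150.98898452] [ 601.65517218 -272.52473769]
5.992634743452072
shift cm [-44.66  -1.9  -18.69] spin 0.06 | pos [570.6 295.5  53.1] yaw 95.06 F [-0.5  0.5  0.3] w 31.92 gf 5.992634743452072 t 10.35
shift cm [-56.86  -1.92 -18.69] spin 0.06 | pos [570.6 295.5  53.1] yaw 95.06 F [-0.5  0.5  0.3] w 31.92 gf 5.992634743452072 t 10.35
```

play_rows(targets=[[0.6275,0,0,-2,0],[0.6275,-0.5,0,-5,0],[0.6275,-1.5,-0.1,-8.5,0],[0.6275,-3.5,-0.2,-12,0],[0.6275,-6,-0.3,-15,0],[0.6275,-9,-0.4,-17.5,0],[0.6275,-12.5,-0.5,-18.5,0],[0.6275,-16,-0.7,-18.5,0],[0.6275,-19.5,-0.8,-18.5,0],[0.6275,-23,-1,-18.5,0]])

```text
clock: 11.35
eef_pos: [580.0, 63.9, 237.0]
tool_rot: [3.141, -0.0, 1.659]
force: [0.7, -0.2, -0.3]
width: 32.1
gripper_force: 5.1
```

```bash
python3 - <<'E'
from h import *
go(591,-151,240)
E
```

```text
shift cm [-21.5  -0.8  -0.3] spin 0.06 | pos [580.   63.9 237. ] yaw 95.06 F [ 0.7 -0.2 -0.3] w 32.06 gf 5.074082314968109 t 11.35
```

play_rows(targets=[[0.6275,-3.5,-0.1,0,0],[0.6275,-7,-0.2,0,0],[0.6275,-10.5,-0.4,0,0],[0.6275,-14,-0.5,0,0],[0.6275,-17,-0.7,0,0],[0.6275,-19,-0.8,0,0],[0.6275,-20.5,-0.8,0,0],[0.6275,-21.3,-0.8,0,0],[0.6275,-21.3,-0.8,0,0],[0.6275,-21.3,-0.8,0,0]])

```text
clock: 12.35
eef_pos: [591.1, -146.2, 236.5]
tool_rot: [-3.141, -0.001, 1.66]
force: [-0.4, 1.2, -0.9]
width: 32.0
gripper_force: 5.1
```

```bash
python3 - <<'E'
from h import *
go(591,-151,150)
im,d=ctrl.get_image("side"); cv2.imwrite("pics/s5.png",cv2.resize(im[70:200,230:380,::-1],None,fx=4.4,fy=4.4,interpolation=cv2.INTER_CUBIC))
E
```

```text
shift cm [-0.47 -0.05  8.65] spin 0.14 | pos [ 591.1 -146.2  236.5] yaw 95.14 F [-0.4  1.2 -0.9] w 31.99 gf 5.074177756905556 t 12.35
```

View pics/s5.png

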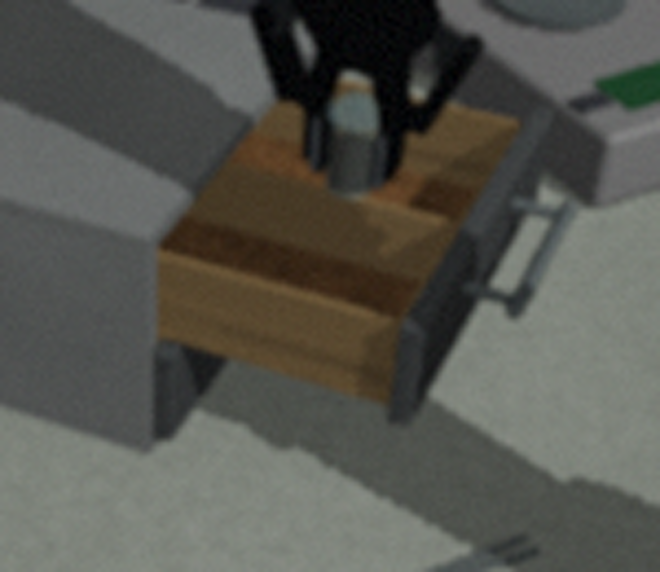

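play_rows(targets=[[0.6275,-0.4,0,2,0],[0.6275,-0.4,0,4.5,0],[0.6275,-0.4,0,6.5,0],[0.6275,-0.4,0,8,0],[0.6275,-0.4,0,9,0],[0.6275,-0.4,0,9.5,0],[0.6275,-0.4,0,9.7,0],[0.6275,-0.4,0,9.7,0]])

```text
clock: 13.2
eef_pos: [591.6, -151.5, 140.0]
tool_rot: [3.141, 0.0, 1.659]
force: [-0.0, 0.1, -0.2]
width: 31.9
gripper_force: 5.1
```

play_rows(targets=[[0.6275,0,0,0.1,0],[0.6275,0,0,0.2,0],[0.6275,0,0,0.3,0],[0.6275,0,0,0.4,0],[0.6275,0,0,0.5,0],[0.6275,0,0,0.5,0]])

```text
clock: 13.8
eef_pos: [591.2, -151.7, 134.5]
tool_rot: [-3.141, -0.0, 1.659]
force: [0.3, -0.2, -0.5]
width: 32.1
gripper_force: 5.1
```

play_rows(targets=[[0.6275,0,0,0.05,0],[0.6275,0,0,0.1,0],[0.6275,0,0,0.1,0]])

```text
clock: 14.1
eef_pos: [591.3, -151.7, 133.6]
tool_rot: [-3.141, -0.0, 1.659]
force: [-0.2, -0.5, -1.1]
width: 31.9
gripper_force: 5.1
```

play_rows(targets=[[0.6275,0,0,0.05,0],[0.6275,0,0,0.1,0],[0.6275,0,0,0.1,0]])

```text
clock: 14.4
eef_pos: [591.3, -151.7, 132.6]
tool_rot: [-3.141, -0.0, 1.659]
force: [-0.3, 0.9, -0.8]
width: 31.7
gripper_force: 5.1
```

play_rows(targets=[[0.6275,0,0,0.05,0],[0.6275,0,0,0.1,0],[0.6275,0,0,0.1,0]])

```text
clock: 14.7
eef_pos: [591.4, -151.7, 131.8]
tool_rot: [3.142, -0.0, 1.659]
force: [-0.4, 0.6, 0.7]
width: 31.7
gripper_force: 5.1
```

```bash
python3 - <<'E'
from h import *
import time
print(np.round(np.mean([ (ctrl.get_image("side"),ctrl.read_state()["force"])[1] for _ in range(6)],0),2), ctrl.read_state()["gripper_force"])
E
```

```text
[-0.47 -0.21  0.47] 5.091255605220795
```

play_rows(targets=[[0.6275,0,0,0.05,0],[0.6275,0,0,0.05,0]])

```text
clock: 15.2
eef_pos: [591.6, -151.7, 131.7]
tool_rot: [3.141, -0.0, 1.659]
force: [-0.9, 0.4, 3.7]
width: 31.7
gripper_force: 5.3
```

```bash
python3 - <<'E'
from h import *
print(np.round(np.mean([ (ctrl.get_image("side"),ctrl.read_state()["force"])[1] for _ in range(8)],0),2), ctrl.read_state()["gripper_force"],ctrl.read_state()["eef_pos"])
E
```

```text
[-1.14 -0.17  5.53] 5.391053706407547 [ 591.57972867 -151.65924686  131.72346364]
```

play_rows(targets=[[0.6275,0,0,-0.05,0],[0.624,0,0,-0.05,0],[0.62,0,0,-0.05,0],[0.61,0,0,-0.05,0],[0.59,0,0,-0.05,0],[0.56,0,0,-0.05,0],[0.52,0,0,-0.05,0],[0.48,0,0,-0.05,0],[0.45,0,0,-0.05,0],[0.45,0,0,-0.05,0]])

```text
clock: 16.6
eef_pos: [591.5, -151.7, 131.8]
tool_rot: [3.141, 0.0, 1.659]
force: [0.4, -0.4, 0.2]
width: 46.9
gripper_force: 0.0
```

play_rows(targets=[[0.45,0,0,-1,0],[0.45,0,0,-3,0],[0.45,0,0,-6,0],[0.45,0,0,-9,0],[0.45,0,0,-11,0],[0.45,0,0,-11,0]])

```text
clock: 17.2
eef_pos: [593.1, -152.6, 245.5]
tool_rot: [3.135, 0.002, 1.659]
force: [0.3, -0.0, 0.2]
width: 47.0
gripper_force: 0.0
```

```bash
python3 - <<'E'
from h import *
go(450.8,119,150)
im,d=ctrl.get_image("side"); C=cloud("side",d); X,Y,Z=C[...,0],C[...,1],C[...,2]
m=(d>0)&(np.hypot(X-591,Y+151)<30)&(Z>140)&(Z<168); P=C[m]; print(m.sum(),P.min(0),P.max(0))
cv2.imwrite("pics/s6.png",cv2.resize(im[70:200,230:380,::-1],None,fx=4.4,fy=4.4,interpolation=cv2.INTER_CUBIC))
print(ctrl.trace("side","tall_bottle")[0]["bbox"],[(r["bbox"],r["confidence"]) for r in ctrl.search_frame("side","tall_bottle")],pix("side",[591,-151,130]))
E
```

```text
shift cm [ 28.3  -11.79   9.55] spin 0.04 | pos [ 593.1 -152.6  245.5] yaw 95.04 F [ 0.3 -0.   0.2] w 46.96 gf 0.0 t 17.2
109 [ 573.03152872 -168.49042722  140.08776076] [ 606.16043639 -135.76766314  163.30146993]
[298.7, 125.3, 316.5, 138.8] [([301.1, 123.0, 316.9, 138.9], 0.67), ([146.6, 293.4, 167.0, 317.4], 0.65), ([166.7, 261.4, 188.4, 288.8], 0.56)] [307.14303636 133.37115745]
```

play_rows(targets=[[0.15,4,-1.5,0,0],[0.15,8,-3.5,0,0],[0.15,12,-5,0,0],[0.15,16,-6.7,2,0],[0.15,20,-8.4,4.5,0],[0.15,24,-10,7,0],[0.15,27,-11.2,9,0],[0.15,28.3,-11.8,10,0],[0.15,28.3,-11.8,10,0],[0.15,28.3,-11.8,10,0]])

```text
clock: 18.35
eef_pos: [448.9, 119.1, 141.3]
tool_rot: [-3.141, 0.001, 1.659]
force: [0.1, -0.4, 0.0]
width: 72.3
gripper_force: 0.0
```

```bash
python3 - <<'E'
from h import *
ctrl.get_image("side")
go(451,119,100)
E
```

```text
shift cm [0.03 0.14 4.18] spin -0.04 | pos [449.6 118.6 141.8] yaw 94.96 F [0.8 0.3 0.7] w 72.5 gf 0.0 t 18.4
```

```bash
python3 - <<'E'
from h import *
print(ctrl.finger_overhang)
im,d=ctrl.get_image("side"); C=cloud("side",d); X,Y,Z=C[...,0],C[...,1],C[...,2]
for s in(-1,1):
    m=(d>0)&(abs(Y-119)<14)&(abs(X-449.6-s*43)<14)&(Z>60)&(Z<150)
    if m.any(): print(s,np.round(np.percentile(Z[m],[0,2,5,50])),C[m][Z[m].argmin()],m.sum())
E
```

```text
25.0
-1 [129. 130. 130. 141.] [405.22775239 121.61313328 129.48421049] 42
1 [128. 128. 129. 140.] [485.36448176 114.55433012 127.75738772] 50
```

play_rows(targets=[[0.15,0,0.1,2.5,0],[0.15,0,0.1,5,0],[0.15,0,0.1,7.5,0],[0.15,0,0.1,9.5,0],[0.15,0,0.1,10.8,0],[0.15,0,0.1,11.4,0],[0.15,0,0.1,11.4,0]])

```text
clock: 19.15
eef_pos: [450.6, 118.6, 27.3]
tool_rot: [3.142, 0.001, 1.656]
force: [0.2, 0.1, 0.6]
width: 72.2
gripper_force: 0.0
```

```bash
python3 - <<'E'
from h import *
im,d=ctrl.get_image("side"); C=cloud("side",d); X,Y,Z=C[...,0],C[...,1],C[...,2]
m=(d>0)&(np.hypot(X-451,Y-119)<32)&(Z>29)&(Z<36); P=C[m]; print(m.sum(),P.min(0),P.max(0))
cv2.imwrite("pics/s7.png",cv2.resize(im[210:290,260:360,::-1],None,fx=6,fy=6,interpolation=cv2.INTER_CUBIC))
go(451,119,22)
E
```

```text
212 [425.29949438  94.87276724  29.19720342] [475.18465906 144.01396091  35.99888807]
shift cm [0.01 0.04 0.58] spin -0.06 | pos [450.6 118.9  27.8] yaw 94.94 F [ 0.5 -0.7  0.1] w 72.91 gf 0.0 t 19.2
```

View pics/s7.png

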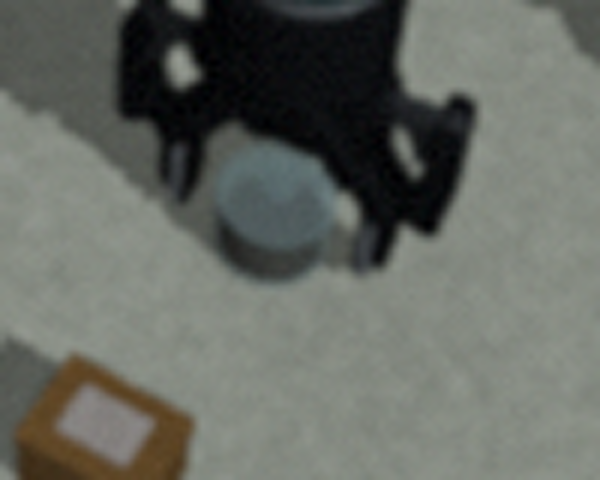

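play_rows(targets=[[0.2,0,0,0.3,0],[0.25,0,0,0.55,0],[0.3,0,0,0.55,0],[0.34,0,0,0.55,0],[0.36,0,0,0.55,0],[0.37,0,0,0.55,0],[0.37,0,0,0.55,0]])

```text
clock: 19.9
eef_pos: [449.9, 119.9, 22.4]
tool_rot: [3.141, -0.0, 1.659]
force: [0.9, 0.6, -0.3]
width: 53.7
gripper_force: 0.0
```

```bash
python3 - <<'E'
from h import *
im,d=ctrl.get_image("side"); C=cloud("side",d); X,Y,Z=C[...,0],C[...,1],C[...,2]
go(451,119,22)
lum=im.astype(int).sum(2)
for s in(-1,1):
    m=(d>0)&(abs(Y-119)<13)&(abs(X-450.5-s*34)<7)&(lum<200)
    if m.any(): print(s,m.sum(),np.round(np.sort(Z[m])[:12],1))
E
```

```text
shift cm [-0.1   0.1   0.03] spin 0.05 | pos [449.9 119.9  22.3] yaw 95.05 F [-0.2  0.1 -0.3] w 54.21 gf 0.0 t 19.95
-1 298 [ 1.7  7.6  9.2  9.9 10.6 11.9 12.3 12.3 12.6 13.4 16.4 17.1]
1 78 [-1.1  0.5  1.4  6.6  7.3  8.1 11.3 12.5 15.8 16.2 16.7 17.1]
```

play_rows(targets=[[0.37,0,0.05,0.1,0],[0.38,0,0.05,0.2,0],[0.39,0,0.05,0.3,0],[0.395,0,0.05,0.3,0],[0.4,0,0.05,0.3,0],[0.4,0,0.05,0.3,0]])

```text
clock: 20.55
eef_pos: [450.4, 120.0, 21.6]
tool_rot: [3.14, -0.002, 1.658]
force: [-4.2, -0.2, 32.6]
width: 51.6
gripper_force: 16.7
```

play_rows(targets=[[0.403,0,0,0,0],[0.405,0,0,0,0],[0.405,0,0,0,0]])

```text
clock: 20.85
eef_pos: [450.4, 120.0, 21.7]
tool_rot: [3.14, -0.002, 1.658]
force: [-4.3, -0.9, 34.3]
width: 51.3
gripper_force: 17.3
```

play_rows(targets=[[0.407,0,0,0,0],[0.407,0,0,0,0]])

```text
clock: 21.05
eef_pos: [450.3, 120.0, 21.7]
tool_rot: [3.14, -0.002, 1.658]
force: [-3.7, -2.2, 34.4]
width: 51.0
gripper_force: 17.6
```

play_rows(targets=[[0.4,0,0,-0.3,0],[0.4,0,0,-0.4,0],[0.4,0,0,-0.4,0]])

```text
clock: 21.35
eef_pos: [450.4, 120.0, 23.1]
tool_rot: [3.142, 0.0, 1.659]
force: [-0.3, 0.6, -1.1]
width: 51.3
gripper_force: 0.0
```

play_rows(targets=[[0.402,0,0,-0.1,0],[0.404,0,0,-0.1,0],[0.404,0,0,-0.1,0]])

```text
clock: 21.65
eef_pos: [450.3, 120.0, 24.0]
tool_rot: [-3.141, 0.0, 1.659]
force: [0.6, 0.4, 0.2]
width: 50.7
gripper_force: 0.5
```

play_rows(targets=[[0.407,0,0,0,0],[0.407,0,0,0,0]])

```text
clock: 21.85
eef_pos: [450.2, 119.9, 24.1]
tool_rot: [-3.141, 0.0, 1.659]
force: [-0.4, -0.8, -0.9]
width: 50.7
gripper_force: 2.6
```

play_rows(targets=[[0.41,0,0,0,0],[0.41,0,0,0,0]])

```text
clock: 22.05
eef_pos: [450.3, 119.9, 24.2]
tool_rot: [-3.141, -0.0, 1.659]
force: [0.2, 0.1, -1.4]
width: 50.4
gripper_force: 5.5
```

play_rows(targets=[[0.41,0,0,-0.3,0],[0.41,0,0,-1,0],[0.41,0,0,-2,0],[0.41,0,0,-3,0],[0.41,0,0,-3,0],[0.41,0,0,-3,0]])

```text
clock: 22.65
eef_pos: [450.5, 120.2, 54.5]
tool_rot: [3.141, -0.0, 1.659]
force: [-0.8, -0.3, -1.3]
width: 50.0
gripper_force: 5.5
```

```bash
python3 - <<'E'
from h import *
im,d=ctrl.get_image("side"); C=cloud("side",d); X,Y,Z=C[...,0],C[...,1],C[...,2]
go(602,-272.5,240)
m=(d>0)&(np.hypot(X-451,Y-119)<32)&(Z>52)&(Z<68); P=C[m]; print(m.sum(),np.round(P.min(0)),np.round(P.max(0)))
cv2.imwrite("pics/s8.png",cv2.resize(im[210:290,260:360,::-1],None,fx=6,fy=6,interpolation=cv2.INTER_CUBIC))
E
```

```text
shift cm [-40.45  11.64 -18.58] spin 0.07 | pos [450.3 120.1  54.2] yaw 95.07 F [-0.1  0.3 -0.3] w 50.29 gf 5.482346937060356 t 22.7
278 [420.  99.  52.] [480. 144.  68.]
```

View pics/s8.png

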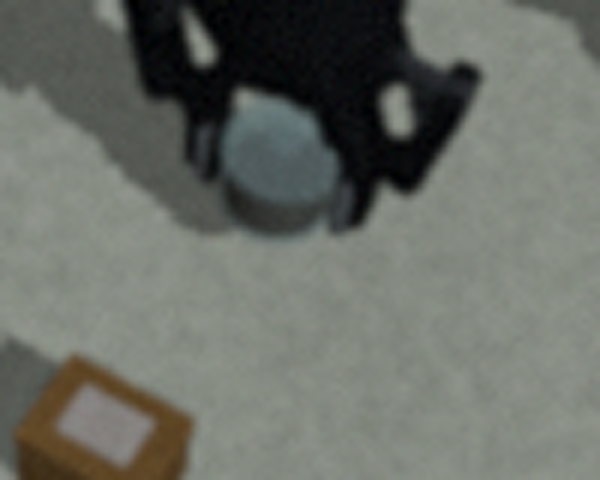

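play_rows(targets=[[0.41,0,0,-1.5,0],[0.41,0,0,-4,0],[0.41,-0.3,0.1,-7,0],[0.41,-1,0.3,-10,0],[0.41,-2.2,0.6,-13,0],[0.41,-4,1.1,-15.5,0],[0.41,-6.2,1.8,-17.5,0],[0.41,-8.8,2.5,-18.5,0],[0.41,-11.5,3.3,-19,0],[0.41,-14.2,4.1,-19,0]])

```text
clock: 23.7
eef_pos: [504.1, -18.7, 244.6]
tool_rot: [3.141, -0.0, 1.659]
force: [0.9, -0.5, -0.7]
width: 50.2
gripper_force: 5.5
```

```bash
python3 - <<'E'
from h import *
go(602,-272.5,240)
E
```

```text
shift cm [-26.15   7.5    0.46] spin 0.08 | pos [504.1 -18.7 244.6] yaw 95.08 F [ 0.9 -0.5 -0.7] w 50.25 gf 5.51145002245903 t 23.7
```

play_rows(targets=[[0.41,-2.8,0.8,0,0],[0.41,-5.6,1.6,0,0],[0.41,-8.5,2.4,0,0],[0.41,-11.5,3.3,0,0],[0.41,-14.5,4.2,0,0],[0.41,-17.5,5.1,0,0],[0.41,-20.2,5.9,0,0],[0.41,-22.5,6.5,0,0],[0.41,-24.2,7,0,0],[0.41,-25.3,7.3,0,0]])

```text
clock: 24.7
eef_pos: [598.4, -265.1, 243.3]
tool_rot: [-3.14, -0.0, 1.657]
force: [-0.6, -0.7, -1.9]
width: 50.4
gripper_force: 5.5
```

play_rows(targets=[[0.41,-0.5,0.1,0,0],[0.41,-0.8,0.2,0,0],[0.41,-0.8,0.2,0,0],[0.41,-0.8,0.2,0,0],[0.41,-0.8,0.2,0,0]])

```text
clock: 25.2
eef_pos: [601.5, -270.3, 244.3]
tool_rot: [3.142, -0.001, 1.66]
force: [-0.2, 0.2, -0.6]
width: 50.4
gripper_force: 5.5
```

```bash
python3 - <<'E'
from h import *
im,d=ctrl.get_image("side"); C=cloud("side",d); X,Y,Z=C[...,0],C[...,1],C[...,2]
go(602,-272.5,140)
b=(ctrl.trace("side","low_bottle") or [None])[0]
if b: P=C[b["pixels"]&(d>0)]; print(b["bbox"],b["confidence"],np.round(np.percentile(P,[3,50,97],axis=0)))
# right bay walls at z 150..160
a=np.radians(5.0); ex=np.array([np.cos(a),np.sin(a)]); ey=np.array([-np.sin(a),np.cos(a)]); O=np.array([685,-204.])
Q=C[...,:2]-O; cx=Q@ex; cy=Q@ey
print("tcp cab",(np.array(ctrl.read_state()["eef_pos"])[:2]-O)@np.c_[ex,ey])
E
```

```text
shift cm [-0.21  0.03 10.43] spin 0.1 | pos [ 601.5 -270.5  244.3] yaw 95.1 F [-0.3 -0.3 -0.3] w 50.78 gf 5.508649125695229 t 25.25
[318.4, 64.9, 340.5, 89.6] 0.6 [[ 577. -288.  222.]
 [ 596. -258.  250.]
 [ 622. -247.  266.]]
tcp cab [-88.99280005 -59.09303751]
```

play_rows(targets=[[0.41,-0.2,0,1.5,0],[0.41,-0.2,0,4,0],[0.41,-0.2,0,6.5,0],[0.41,-0.2,0,8.5,0],[0.41,-0.2,0,10,0],[0.41,-0.2,0,10.9,0],[0.41,-0.2,0,11.3,0],[0.41,-0.2,0,11.4,0],[0.41,-0.2,0,11.4,0]])

```text
clock: 26.2
eef_pos: [601.9, -273.3, 130.3]
tool_rot: [3.141, 0.0, 1.659]
force: [1.0, -0.7, -0.9]
width: 50.5
gripper_force: 5.6
```

play_rows(targets=[[0.41,0,0,0.1,0],[0.41,0,0,0.2,0],[0.41,0,0,0.3,0],[0.41,0,0,0.4,0],[0.41,0,0,0.45,0],[0.41,0,0,0.45,0]])

```text
clock: 26.8
eef_pos: [601.5, -273.2, 125.6]
tool_rot: [-3.141, -0.0, 1.659]
force: [1.0, 0.0, -0.5]
width: 50.8
gripper_force: 5.6
```

play_rows(targets=[[0.41,0,0,0.05,0],[0.41,0,0,0.05,0]])

```text
clock: 27.0
eef_pos: [601.5, -273.3, 125.1]
tool_rot: [-3.141, -0.0, 1.659]
force: [0.8, 0.2, -0.3]
width: 50.3
gripper_force: 5.6
```

```bash
python3 - <<'E'
from h import *
print(np.round(np.mean([ (ctrl.get_image("side"),ctrl.read_state()["force"])[1] for _ in range(6)],0),2), ctrl.read_state()["gripper_force"],ctrl.read_state()["eef_pos"])
E
```

```text
[ 0.93  0.22 -0.66] 5.594520941376686 [ 601.54597253 -273.27589398  125.1670419 ]
```

play_rows(targets=[[0.41,0,0,0.05,0],[0.41,0,0,0.05,0]])

```text
clock: 27.5
eef_pos: [601.6, -273.2, 124.7]
tool_rot: [-3.142, -0.0, 1.659]
force: [1.6, -0.8, -0.4]
width: 50.7
gripper_force: 5.6
```

```bash
python3 - <<'E'
from h import *
print(np.round(np.mean([ (ctrl.get_image("side"),ctrl.read_state()["force"])[1] for _ in range(6)],0),2), ctrl.read_state()["gripper_force"],ctrl.read_state()["eef_pos"])
E
```

```text
[ 1.26  0.11 -0.47] 5.592478662729263 [ 601.57050714 -273.26057384  124.67665988]
```

play_rows(targets=[[0.41,0,0,0.03,0],[0.41,0,0,0.03,0]])

```text
clock: 28.0
eef_pos: [601.6, -273.3, 124.4]
tool_rot: [3.142, -0.0, 1.659]
force: [0.8, -0.7, -0.4]
width: 50.4
gripper_force: 5.6
```

```bash
python3 - <<'E'
from h import *
print(np.round(np.mean([ (ctrl.get_image("side"),ctrl.read_state()["force"])[1] for _ in range(6)],0),2), ctrl.read_state()["gripper_force"],ctrl.read_state()["eef_pos"])
E
```

```text
[ 1.06  0.1  -0.02] 5.58973141014576 [ 601.56804088 -273.27012164  124.39758499]
```

play_rows(targets=[[0.41,0,0,0.03,0],[0.41,0,0,0.03,0]])

```text
clock: 28.5
eef_pos: [601.6, -273.2, 124.1]
tool_rot: [-3.142, -0.0, 1.659]
force: [1.2, -0.7, 0.6]
width: 50.5
gripper_force: 5.6
```

```bash
python3 - <<'E'
from h import *
print(np.round(np.mean([ (ctrl.get_image("side"),ctrl.read_state()["force"])[1] for _ in range(6)],0),2), ctrl.read_state()["gripper_force"],ctrl.read_state()["eef_pos"])
E
```

```text
[ 1.1  -0.26  0.48] 5.601711273193359 [ 601.59602416 -273.23544076  124.07672791]
```

play_rows(targets=[[0.408,0,0,0,0],[0.405,0,0,0,0],[0.402,0,0,0,0],[0.395,0,0,0,0],[0.38,0,0,0,0],[0.36,0,0,0,0],[0.33,0,0,0,0],[0.3,0,0,0,0],[0.28,0,0,0,0],[0.28,0,0,0,0]])

```text
clock: 29.8
eef_pos: [601.5, -273.2, 124.1]
tool_rot: [-3.141, -0.0, 1.659]
force: [1.9, 1.0, 0.7]
width: 61.5
gripper_force: 0.0
```

play_rows(targets=[[0.28,0,0,-0.5,0],[0.28,0,0,-2,0],[0.28,0,0,-4,0],[0.28,0,0,-7,0],[0.28,0,0,-10,0],[0.28,0,0,-12,0],[0.28,0,0,-12,0],[0.28,0,0,-12,0]])

```text
clock: 30.6
eef_pos: [601.4, -273.3, 244.9]
tool_rot: [3.141, 0.0, 1.659]
force: [0.8, 0.1, 0.4]
width: 61.8
gripper_force: 0.0
```

```bash
python3 - <<'E'
from h import *
a=np.radians(5.0); ex=np.array([np.cos(a),np.sin(a)]); ey=np.array([-np.sin(a),np.cos(a)]); O=np.array([685,-204.])
im,d=ctrl.get_image("side"); C=cloud("side",d); X,Y,Z=C[...,0],C[...,1],C[...,2]; Q=C[...,:2]-O; cx=Q@ex; cy=Q@ey; ok=d>0
for nm,c,z in(("tall",(591,-151),(148,168)),("low",(601.5,-273),(125,152))):
    m=ok&(np.hypot(X-c[0],Y-c[1])<34)&(Z>z[0])&(Z<z[1]); P=C[m]; print(nm,m.sum(),np.round(P.min(0)),np.round(P.max(0)))
    print([(np.round(r["bbox"]).tolist(),round(r["confidence"],2)) for r in ctrl.search_frame("side",nm+"_bottle")],pix("side",[*c,125]))
m=ok&(Z>138)&(Z<152)&(cx<-185)&(cx>-230)&(abs(cy)<58); print("bar",np.round(np.percentile(cx[m],[2,25,50,75,98]),1),m.sum())
h=O-207*ex+6*ey; go(*h,240)
E
```

```text
tall 87 [ 563. -169.  149.] [ 598. -136.  163.]
[([169.0, 259.0, 188.0, 285.0], 0.81), ([146.0, 295.0, 169.0, 320.0], 0.74), ([302.0, 126.0, 318.0, 141.0], 0.7)] [306.99728581 134.79444803]
low 155 [ 571. -303.  125.] [ 620. -249.  147.]
[([317.0, 103.0, 333.0, 119.0], 0.48), ([268.0, 88.0, 365.0, 166.0], 0.19)] [322.02783342 112.845513  ]
bar [-216.1 -213.1 -209.  -201.7 -186. ] 146
shift cm [  6.72 -11.72   0.29] spin 0.05 | pos [ 600.9 -272.7  242.9] yaw 95.05 F [-0.1 -0.3 -0.3] w 61.74 gf 0.0 t 30.75
```

```bash
python3 - <<'E'
from h import *
a=np.radians(5.0); ex=np.array([np.cos(a),np.sin(a)]); ey=np.array([-np.sin(a),np.cos(a)]); O=np.array([685,-204.])
for n in("side","top"):
    im,d=ctrl.get_image(n); C=cloud(n,d); Z=C[...,2]; Q=C[...,:2]-O; X=Q@ex; Y=Q@ey; ok=d>0
    m=ok&(Z>163)&(Z<173)&(abs(Y)<135)&(X<-130)&(X>-190); print(n,"front",m.sum(),np.round(np.percentile(X[m],[2,50,98]),1))
    for lo in(-58,28):
        m=ok&(Z>138)&(Z<152)&(X<-190)&(X>-240)&(Y>lo)&(Y<lo+30); print("bar",np.round(np.percentile(X[m],[2,25,50,75,98]),1) if m.any() else 0,m.sum())
    for nm,y,z in(("tall",61,(149,166)),("low",-61,(128,150))):
        m=ok&(abs(Y-y)<38)&(X>-140)&(X<-50)&(Z>z[0])&(Z<z[1])
        if m.any(): print(nm,m.sum(),np.round([X[m].min(),X[m].max(),Y[m].min(),Y[m].max(),Z[m].max()]))
E
```

```text
side front 329 [-176. -169. -161.]
bar [-215.3 -212.3 -207.1 -200.1 -191.8] 39
bar [-215.6 -212.3 -208.  -199.7 -191. ] 49
tall 85 [-115.  -83.   45.   77.  163.]
low 148 [-120.  -70.  -90.  -38.  148.]
top front 661 [-174.2 -166.5 -159.3]
bar [-212.6 -209.2 -205.5 -201.5 -190.4] 83
bar [-213.  -208.8 -204.4 -198.3 -191.6] 50
tall 192 [-114.  -81.   43.   77.  165.]
low 366 [-117.  -67.  -87.  -37.  149.]
```

play_rows(targets=[[0.4,2.5,-4,0,0],[0.5,5,-8,0,0],[0.65,6.7,-11,0,0],[0.65,6.7,-12,0,0],[0.65,6.7,-12,0,0],[0.65,6.7,-12,0,0],[0.65,6.7,-12,0,0]])

```text
clock: 31.55
eef_pos: [477.6, -217.7, 244.0]
tool_rot: [3.141, 0.001, 1.659]
force: [-0.5, -0.0, -0.2]
width: 30.0
gripper_force: 0.0
```

```bash
python3 - <<'E'
from h import *
a=np.radians(5.0); ex=np.array([np.cos(a),np.sin(a)]); ey=np.array([-np.sin(a),np.cos(a)]); O=np.array([685,-204.])
print((np.array(ctrl.read_state()["eef_pos"])[:2]-O)@np.c_[ex,ey])
h=O-209*ex+6*ey; go(*h,148)
E
```

```text
[-207.8406355     4.38811861]
shift cm [ 0.16 -0.12  9.6 ] spin 0.08 | pos [ 477.6 -217.7  244. ] yaw 95.08 F [-0.5 -0.  -0.2] w 29.96 gf 0.0 t 31.55
```

play_rows(targets=[[0.65,0,-0.1,2.5,0],[0.65,0,-0.1,5,0],[0.65,0,-0.1,7,0],[0.65,0,-0.1,8.5,0],[0.65,0,-0.1,9.5,0],[0.65,0,-0.1,9.6,0],[0.7,0,-0.1,9.6,0],[0.75,0,-0.1,9.6,0],[0.8,0,-0.1,9.6,0],[0.8,0,-0.1,9.6,0]])

```text
clock: 32.55
eef_pos: [475.6, -217.5, 148.0]
tool_rot: [3.141, 0.001, 1.659]
force: [1.0, 0.0, 0.1]
width: 17.2
gripper_force: 0.5
```

play_rows(targets=[[0.82,0,0,0,0],[0.84,0,0,0,0],[0.855,0,0,0,0],[0.865,0,0,0,0],[0.87,0,0,0,0],[0.875,0,0,0,0],[0.875,0,0,0,0]])

```text
clock: 33.25
eef_pos: [475.1, -217.1, 148.1]
tool_rot: [-3.142, -0.0, 1.659]
force: [1.4, -0.7, -0.7]
width: 10.9
gripper_force: 4.1
```

```bash
python3 - <<'E'
from h import *
a=np.radians(5.0); ex=np.array([np.cos(a),np.sin(a)]); ey=np.array([-np.sin(a),np.cos(a)]); O=np.array([685,-204.])
print((np.array(ctrl.read_state()["eef_pos"])[:2]-O)@np.c_[ex,ey])
go(*(O-36*ex+5*ey),148)
E
```

```text
[-210.1982105     5.19038778]
shift cm [-4.000e-02  1.742e+01  1.000e-02] spin 0.06 | pos [ 475.1 -217.1  148.1] yaw 95.06 F [ 1.4 -0.7 -0.7] w 10.91 gf 4.071923643350601 t 33.25
```

play_rows(targets=[[0.88,0,0.2,0,0],[0.88,0,0.7,0,0],[0.88,0,1.5,0,0],[0.88,0,2.6,0,0],[0.88,0,4,0,0],[0.88,0,5.4,0,0],[0.88,0,6.8,0,0],[0.88,0,8.2,0,0],[0.88,0,9.6,0,0],[0.88,0,11,0,0]])

```text
clock: 34.25
eef_pos: [586.2, -206.7, 148.1]
tool_rot: [3.142, -0.001, 1.66]
force: [-1.5, 0.0, 1.8]
width: 10.3
gripper_force: 10.9
```

play_rows(targets=[[0.88,0,1.2,0,0],[0.88,0,2.2,0,0],[0.88,0,3,0,0],[0.88,0,3.6,0,0],[0.88,0,4.1,0,0],[0.88,0,4.5,0,0],[0.88,0,4.8,0,0],[0.88,0,5,0,0],[0.88,0,5,0,0]])

```text
clock: 35.15
eef_pos: [635.1, -202.1, 148.1]
tool_rot: [3.141, -0.001, 1.66]
force: [0.6, 5.9, 3.2]
width: 10.5
gripper_force: 11.0
```

```bash
python3 - <<'E'
from h import *
a=np.radians(5.0); ex=np.array([np.cos(a),np.sin(a)]); ey=np.array([-np.sin(a),np.cos(a)]); O=np.array([685,-204.])
ctrl.get_image("side")
print((np.array(ctrl.read_state()["eef_pos"])[:2]-O)@np.c_[ex,ey])
go(*(O-36*ex+5*ey),148)
E
```

```text
[-49.57325844   6.24732533]
shift cm [-0.13  1.36  0.01] spin 0.08 | pos [ 635.1 -202.1  148.1] yaw 95.08 F [0.2 4.6 3.8] w 10.59 gf 10.990685820579529 t 35.2
```

play_rows(targets=[[0.88,0,0.2,0,0],[0.88,0,0.4,0,0],[0.88,0,0.6,0,0],[0.88,0,0.8,0,0],[0.88,0,0.9,0,0],[0.88,0,0.9,0,0]])

```text
clock: 35.8
eef_pos: [643.8, -201.2, 148.1]
tool_rot: [3.141, -0.002, 1.659]
force: [-1.1, 4.8, 4.3]
width: 10.3
gripper_force: 11.0
```

play_rows(targets=[[0.88,0,0.1,0,0],[0.88,0,0.2,0,0],[0.88,0,0.3,0,0],[0.88,0,0.3,0,0]])

```text
clock: 36.2
eef_pos: [646.7, -201.0, 148.1]
tool_rot: [3.141, -0.002, 1.659]
force: [-1.4, 5.1, 3.8]
width: 10.5
gripper_force: 11.0
```

play_rows(targets=[[0.88,0,0.1,0,0],[0.88,0,0.2,0,0],[0.88,0,0.2,0,0]])

```text
clock: 36.5
eef_pos: [646.8, -201.0, 148.1]
tool_rot: [-3.138, -0.003, 1.659]
force: [-5.1, 5.7, 7.6]
width: 10.4
gripper_force: 11.3
```

play_rows(targets=[[0.88,0,0.1,0,0],[0.88,0,0.2,0,0],[0.88,0,0.2,0,0]])

```text
clock: 36.8
eef_pos: [646.9, -201.0, 148.0]
tool_rot: [-3.135, -0.004, 1.658]
force: [-10.4, 6.8, 10.1]
width: 10.3
gripper_force: 11.7
```

play_rows(targets=[[0.88,0,0.1,0,0],[0.88,0,0.2,0,0],[0.88,0,0.2,0,0]])

```text
clock: 37.1
eef_pos: [647.0, -201.0, 147.9]
tool_rot: [-3.131, -0.005, 1.657]
force: [-13.3, 7.2, 14.6]
width: 10.4
gripper_force: 12.0
```

play_rows(targets=[[0.88,0,-0.2,0,0],[0.88,0,-0.4,0,0],[0.85,0,-0.45,0,0],[0.8,0,-0.45,0,0],[0.75,0,-0.45,0,0],[0.7,0,-0.45,0,0],[0.68,0,-0.45,0,0],[0.68,0,-0.45,0,0]])

```text
clock: 37.9
eef_pos: [642.6, -203.9, 147.9]
tool_rot: [-3.132, -0.001, 1.656]
force: [-14.9, 1.7, 9.2]
width: 26.9
gripper_force: 7.6
```

```bash
python3 - <<'E'
from h import *
a=np.radians(5.0); ex=np.array([np.cos(a),np.sin(a)]); ey=np.array([-np.sin(a),np.cos(a)]); O=np.array([685,-204.])
print((np.array(ctrl.read_state()["eef_pos"])[:2]-O)@np.c_[ex,ey])
go(647,-201,148)
for n in("side","top"):
    im,d=ctrl.get_image(n); C=cloud(n,d); Z=C[...,2]; Q=C[...,:2]-O; X=Q@ex; Y=Q@ey; ok=d>0
    for lo in(-58,28):
        m=ok&(Z>138)&(Z<152)&(X<-20)&(X>-70)&(Y>lo)&(Y<lo+30); print(n,"bar",np.round(np.percentile(X[m],[2,25,50,75,98]),1) if m.any() else 0,m.sum())
    m=ok&(Z>20)&(Z<75)&(X<20)&(X>-80)&(abs(Y)<135); print("low drawer",np.round(np.percentile(X[m],[2,10,50,98]),1))
E
```

```text
[-42.24264494   3.83339301]
shift cm [ 0.25  0.46 -0.01] spin -0.11 | pos [ 642.6 -203.9  147.9] yaw 94.89 F [-14.9   1.7   9.2] w 26.95 gf 7.560003956314176 t 37.9
side bar [-40.3 -37.4 -28.8 -26.4 -22.1] 12
side bar [-45.1 -42.7 -39.  -31.  -21.2] 39
low drawer [-44.1 -40.6  -4.6   7.4]
top bar 0 0
top bar [-42.1 -37.3 -33.1 -28.5 -21.6] 48
low drawer [-40.6 -33.8  -2.1   7.9]
```

play_rows(targets=[[0.72,0,0,0,0],[0.76,0,0,0,0],[0.8,0,0,0,0],[0.8,0,0,0,0],[0.8,0,0,0,0]])

```text
clock: 38.5
eef_pos: [647.2, -203.6, 148.2]
tool_rot: [-3.14, 0.002, 1.658]
force: [-4.7, -2.0, 3.1]
width: 17.0
gripper_force: 2.6
```

```bash
python3 - <<'E'
from h import *
go(647,-201,148)
E
```

```text
shift cm [ 0.26 -0.    0.02] spin -0.03 | pos [ 647.2 -203.6  148.2] yaw 94.97 F [-4.7 -2.   3.1] w 17.05 gf 2.5930935266660526 t 38.5
```

play_rows(targets=[[0.82,0,-0.1,0,0],[0.82,0,-0.15,-0.5,0],[0.82,0,-0.15,-1,0],[0.82,0,-0.15,-1.5,0]])

```text
clock: 38.9
eef_pos: [647.1, -201.5, 163.6]
tool_rot: [3.141, -0.0, 1.66]
force: [0.3, -0.3, 0.9]
width: 15.4
gripper_force: 0.0
```

Free of contact; rise clear, back off, and check the drawer.

play_rows(targets=[[0.82,0,0,-2,0],[0.82,0,0,-4,0],[0.82,0,-1,-7,0],[0.82,3,-4,-9,0],[0.82,7,-8,-9,0],[0.82,11,-12,-9,0],[0.82,15,-15,-9,0],[0.82,18,-17,-9,0],[0.82,20,-18,-9,0],[0.82,20,-18,-9,0]])

```text
clock: 39.9
eef_pos: [447.8, -15.1, 253.3]
tool_rot: [-3.141, -0.003, 1.664]
force: [1.1, -1.7, -0.3]
width: 15.3
gripper_force: 0.0
```

```bash
python3 - <<'E'
from h import *
a=np.radians(5.0); ex=np.array([np.cos(a),np.sin(a)]); ey=np.array([-np.sin(a),np.cos(a)]); O=np.array([685,-204.])
go(647,-201,148)
for n in("side","top"):
    d0=np.load(f"{n}0.npy"); im,d=ctrl.get_image(n)
    for t,dd in(("then",d0),("now",d)):
        C=cloud(n,dd); Z=C[...,2]; Q=C[...,:2]-O; X=Q@ex; Y=Q@ey; ok=dd>0
        m=ok&(Z>138)&(Z<152)&(X<-20)&(X>-90)&(abs(Y)<58); x=np.round(np.percentile(X[m],[2,25,50]),1)
        m=ok&(Z>163)&(Z<172.5)&(X<25)&(X>-60)&(abs(Y)<130); y=np.round(np.percentile(X[m],[2,50,98]),1)
        m=ok&(Z>30)&(Z<80)&(X<20)&(X>-100)&(abs(Y)<135); print(n,t,"bar",x,"front",y,"low",np.round(np.percentile(X[m],[2,10]),1))
    C=cloud(n,d)
    for t in["dishes","pot","seed_box","loupe","wash_bottle","marker","forceps","tall_bottle"]:
        for r in ctrl.trace(n,t)[:1]: print(t,np.round(np.median(C[r["pixels"]&(d>0)],0)))
E
```

```text
shift cm [-20.36  18.1   10.53] spin 0.35 | pos [447.8 -15.1 253.3] yaw 95.35 F [ 1.1 -1.7 -0.3] w 15.25 gf 0.0 t 39.9
side then bar [-72.9 -68.9 -58.7] front [-32.9 -25.4  11.8] low [-44.8 -43.3]
side now bar [-44.9 -43.3 -40.3] front [-4.8  2.5 11.9] low [-44.2 -40.7]
dishes [555. 410.  26.]
pot [453. 350.  30.]
seed_box [451. 255.  38.]
wash_bottle [707. 131.  87.]
marker [655. 261.  11.]
forceps [476. -44.   5.]
tall_bottle [652. 355.  49.]
top then bar [-70.2 -66.9 -62.4] front [-30.3 -22.6  13.6] low [-42.  -41.2]
top now bar [-42.2 -39.7 -36.9] front [-2.4  5.  13.5] low [-41.8 -39.4]
dishes [558. 404.  26.]
pot [452. 362.  25.]
seed_box [456. 248.  38.]
loupe [567. 193.  40.]
wash_bottle [709. 118. 108.]
marker [659. 260.  11.]
tall_bottle [658. 347.  52.]
```

```bash
python3 - <<'E'
from h import *
a=np.radians(5.0); ex=np.array([np.cos(a),np.sin(a)]); ey=np.array([-np.sin(a),np.cos(a)]); O=np.array([685,-204.])
go(*(O-75*ex+5*ey),250)
E
```

```text
shift cm [-20.03  14.32   0.31] spin 0.06 | pos [449.6 -18.7 253.1] yaw 95.06 F [-0.   0.6 -1. ] w 15.47 gf 0.0 t 40.8
```

play_rows(targets=[[1,-4,2.8,0,0],[1,-8,5.7,0,0],[1,-12,8.6,0,0],[1,-16,11.4,0,0],[1,-19,13.5,0,0],[1,-20,14.3,0,0],[1,-20,14.3,0,0],[1,-20,14.3,3,0],[1,-20,14.3,6,0],[1,-20,14.3,9,0]])

```text
clock: 41.8
eef_pos: [609.1, -203.5, 162.3]
tool_rot: [-3.142, -0.001, 1.66]
force: [0.1, 0.6, 0.1]
width: -0.1
gripper_force: 0.0
```

play_rows(targets=[[1,0,0,1,0],[1,0,0,1,0],[1,0,0,1,0],[1,0,0.2,1,0],[1,0,0.4,1,0],[1,0,0.6,1,0],[1,0,0.8,1,0],[1,0,1,1,0],[1,0,1,1,0]])

```text
clock: 42.7
eef_pos: [619.9, -204.3, 153.1]
tool_rot: [3.141, -0.0, 1.659]
force: [-0.7, -1.0, 0.1]
width: 0.1
gripper_force: 0.0
```

play_rows(targets=[[1,0,0.2,0,0],[1,0,0.4,0,0],[1,0,0.5,0,0],[1,0,0.5,0,0]])

```text
clock: 43.1
eef_pos: [624.7, -203.9, 153.0]
tool_rot: [3.142, 0.0, 1.659]
force: [-0.2, 0.2, 0.3]
width: 0.2
gripper_force: 0.0
```

play_rows(targets=[[1,0,0.1,0,0],[1,0,0.2,0,0],[1,0,0.3,0,0],[1,0,0.3,0,0]])

```text
clock: 43.5
eef_pos: [627.7, -203.7, 153.1]
tool_rot: [-3.142, 0.0, 1.659]
force: [-0.1, 0.0, 0.6]
width: 0.2
gripper_force: 0.0
```

play_rows(targets=[[1,0,0.1,0,0],[1,0,0.2,0,0],[1,0,0.3,0,0],[1,0,0.3,0,0]])

```text
clock: 43.9
eef_pos: [628.1, -203.7, 153.0]
tool_rot: [-3.137, -0.001, 1.658]
force: [-7.5, 1.6, 4.9]
width: -0.3
gripper_force: 3.5
```

play_rows(targets=[[1,0,0.1,0,0],[1,0,0.2,0,0],[1,0,0.2,0,0]])

```text
clock: 44.2
eef_pos: [628.3, -203.7, 153.0]
tool_rot: [-3.134, -0.003, 1.658]
force: [-11.5, 1.1, 7.0]
width: -0.0
gripper_force: 5.6
```

play_rows(targets=[[1,0,-0.5,0,0],[1,0,-1.5,0,0],[1,0,-4,0,0],[1,0,-7,-3,0],[1,0,-10,-6,0],[1,0,-12,-9,0],[1,0,-12,-10,0],[1,0,-12,-10,0],[1,0,-12,-10,0]])

```text
clock: 45.1
eef_pos: [514.0, -212.9, 252.3]
tool_rot: [3.141, -0.0, 1.661]
force: [0.7, -0.1, -0.5]
width: -0.1
gripper_force: 0.0
```

```bash
python3 - <<'E'
from h import *
go(0,0,0)
print(ctrl.finish_job())
E
```

```text
shift cm [ 25.82 -49.28  25.23] spin 0.15 | pos [ 514.  -212.9  252.3] yaw 95.15 F [ 0.7 -0.1 -0.5] w -0.15 gf 0.0 t 45.1
the job is handed in; nothing more can be done
None
```

The job is handed in at 45.1 s with the top drawer fully shut, the tall bottle in its left bay and the low one in its right, both upright when last seen before closing; bottle grip readings stayed at or below about 6 N, but the pads held the low bottle by its stopper rim rather than the glass, and the fingertips briefly pressed the bench with about 34 N beside it.

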